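# Make room on the rail and hang up the ear defenders

### The arm

A 6-joint arm with a two-finger parallel gripper is mounted at the origin on the work surface. World frame = base frame: x ahead of the robot, y to its left, z up, the work surface at z = 0. Lengths are in m, angles in rad, forces in N, time in s.
With the tool pointing down it reaches from about 0.35 to 0.725 m from the base axis. Payload 4.3 kg.
Tool frame: the origin (TCP) lies at the very end of the fingers, on their centre line; the grasp point (between the pads) lies 19 mm behind it; z points along the fingers, y is the line along which they close (so a half turn about z gives the same grasp; the last joint's range is limited). The gripper opens to 85 mm and grips with 20 to 120 N. Pads are 22 mm wide; open, the fingers measure 114 mm over their backs; the gripper's body (76 mm by 85 mm) begins 54 mm behind the grasp point. The pads swing forward as they close: fully open they stand 13 mm farther back than shut.
Start: joints at [1.165, 0.377, 0.081, 1.274, 0, 1.46], TCP at [0.168, 0.55, 0.231] pointing down, gripper open.
Joint ranges: [-2.72, 2.72], [-0.84, 1.66], [-1.02, 1.22], [-1.77, 2.12], [-1.37, 1.28], [-3.14, 3.14]. Speed limits (rad/s): [2.57, 2.57, 3.14, 3.14, 3.14, 3.14].

### API

Orientations are given as a 3x3 rotation matrix whose columns are the frame's x, y, z axes.
In Python, from rig import env gives the robot as it stands.
- The arm moves only by the shell command python3 -m creep 'ROWS'. ROWS is JSON, one flat list of numbers, 7 for each row, row after row: the shift along the tool's x, y, z scaled (see below), then the turn, a rotation vector about the tool's x, y, z scaled (see below), then the opening, from 0 (shut) to 1 (fully open). A call has 1 to 10 rows; each row shifts and turns the commanded pose from where the row before left it, along the tool's axes as they then stand; what a row does not reach is not made up. The controller multiplies each number of a shift by 400 mm and each number of a turn by 90 degrees. A row lasts 1/10 s, in which the tool goes at most 50 mm and 8.59 degrees, less where a joint would pass 70% of its speed; a pose out of reach is approached as far as the arm can. A call with a number of a shift or a turn outside -1 to 1 is refused whole. A call with a gripper value outside its range is refused whole. The fingers move at their own pace and stop on an object; the grip force is fixed at half the most. Time passes only in rows, so rows that do not move let the fingers close. It gives the time, the measured TCP pose, the force, the opening and the grip force at its end, in the units of the state.
- env.state(): the state, without advancing time (a new reading comes with each control period).
- env.snapshot(name): name is "scene" or "top"; returns a dict with "color" (420x560x3 uint8, blue, green, red), "fx", "fy", "cx", "cy" (pixels), "origin" and "attitude" of the camera in the world. Camera axes: x right, y up, looking along -z (the intrinsics and any distortion apply to the point x, -y, -z); pixel columns grow to the right and rows downward; lengths in m; the calibration is good to about 2 mm. A picture is of the moment at which its call begins. There is no depth.
- env.job_done(): hands the job in; it is judged then, once.
The state is a dict: "clock": time; "joint_pos": joint angles; "joint_velocities": joint speeds; "tau": joint torques, N m; "ee_pos": TCP position; "orientation": TCP orientation; "contact_force": force on the tool from outside, world axes, zero at the start; "ft_torque": the same for the moment, N m; "finger_gap": finger opening in m; "grip_force": force on a finger pad.
Only numpy, scipy, OpenCV 4.12 (cv2) and the standard library are available. Lean on these libraries where they do the work, as an engineer would, in place of code of your own. Each camera call takes 0.05 s, during which the arm holds its last target. There are 200 camera calls.

### The job

First slide both red-tabbed runners on the low steel rail apart, towards the rail's ends, until the orange grip trainer and the carabiner hanging from them have at least 80 mm of clear space between them. Then take the yellow ear defenders from under the front edge of the pine riser shelf and hang them astride the rail in that gap, headband over the bar with one cup in front and one behind, lowering them gently so that they hang still and touch neither neighbour. Let go, and leave everything else where it is.

Things in the scene. Friction and masses are not known exactly. Their poses are not given: they have to be found in the camera images.
- rail: Steel rail fixed to the bench: bar 14 mm thick, 330 mm long along this body's y, axis 155 mm above the bench, clear above. Posts at y = -172 and +172 mm, 175 mm high, on feet 150 x 40 x 8 mm. Origin on the bench under the bar's middle. x points away from the robot (yaw -0.25 to 0.05 rad), y to the robot's left, z up. Inmost, each runner's origin is 38 mm from the middle; it can move 55 mm outwards.
- left_runner: Runner on the bar's left (+y) part, origin on the bar's axis. Slides along the bar only, 1.5 N friction, stays where left; starts within 14 mm of its inmost place. Black block 24 x 18 x 24 mm; on it a rigid red tab to push or pinch, 18 mm in x, 10 mm in y, 11 to 45 mm above the origin. The orange grip trainer below it is 64 mm wide in y, at most 26 mm in x, and reaches 125 mm below the origin.
- right_runner: The same runner on the bar's right (-y) part, moving outwards to -y, with the same block, red tab and friction; origin on the bar's axis. Under it hangs the aluminium carabiner, 64 mm wide in y, reaching 126 mm below the origin. The clear gap between the two hanging things is the distance between the two runners' origins less 64 mm.
- riser: Low pine shelf fixed to the bench, origin on the bench under the board, x away from the robot (yaw 0.15 to 0.5 rad). Board 150 mm in x, 240 mm in y, underside 225 mm and top 243 mm up, front edge at x = -100 mm. Four legs 20 x 16 mm at x = -50 and +40, y = -112 and +112 mm; open all round. The board overhangs the ear defenders' rear half.
- earmuffs: Rigid ear defenders, 0.15 to 0.26 kg, standing on their cups; origin midway under. x runs from the front (robot side) to the rear cup (yaw within 0.15 rad of the shelf's), z up. 126 mm in x, 52 mm in y, 146 mm high. Yellow cups 66 mm high, 64 mm apart inside; band 20 mm wide. The band's crest is 8 mm behind to 2 mm before the shelf board's front edge: lean the gripper back 30 to 40 degrees, pinch the crest pad, draw out to the front.
- crest (a point): Centre of the underside of the firm black crest pad on top of the band, 124 mm above the ear defenders' origin, same axes. The pad is 44 mm in x, 24 mm in y (pinch it across y) and 22 mm high: 124 to 146 mm above the origin. Its flat underside rests on top of the bar, 7 mm above the bar's axis, when hung.
- kettlebell: Small green vinyl kettlebell, 108 mm wide, 143 mm high, beyond the rail. Origin under its centre. Leave alone.
- bottle: Blue drinking bottle, 68 mm in diameter, 190 mm high, beyond the rail. Origin under its centre. Leave alone.
- chalk_jar: Clear jar of 76 mm diameter, 75 mm high, standing on the riser shelf. Origin under its centre. Leave alone.
- mug: White ceramic mug, 80 mm in diameter, 92 mm high, under the riser shelf's back part. Origin under its centre. Leave alone.
- tape_roll: Grey ring (roll of tape), 104 mm outer diameter, 25 mm high, lying flat near the robot with the ball in it. Origin under its centre. Leave alone.
- ball_center (a point): Centre of the yellow lacrosse ball, 64 mm in diameter, resting inside the grey ring. Leave alone.
- hex_key: Stainless hex key, L-shaped, 100 mm by 30 mm, 6 mm thick, lying near the robot. Origin under the middle of its long arm. Leave alone.
Things that resemble listed ones, but are neither listed nor needed, are in the scene too. Leave any blue or turquoise look-alike of the earmuffs alone.

How it is judged:
By the outcome, as a careful person would: the job done as asked, in the order asked, and still so for the second after the job is handed in, with the robot touching nothing.
It also fails if it takes over 72 s, if anything falls off the work surface, if the arm or the gripper's body presses on something with over 40 N, if the wrist force passes 120 N, or if a joint passes its speed limit or range.

## Working session

There is one attempt and no reset: what is moved stays moved. The work goes in short steps, Python scripts to look and compute and a shell command to move; the robot and the scene stay as the last step left them, time stands still between calls to the robot, and variables do not carry over. Pictures are saved under pics/ and viewed, at most 12 in all, crops included, and the job is handed in when it is done.

```bash
mkdir -p pics; ls; cat > h.py <<'E'
import numpy as np, cv2
from rig import env
def snap(n,f=None):
    s=env.snapshot(n)
    if f: cv2.imwrite('pics/'+f,s['color'])
    return s
def ray(s,u,v):
    R=np.array(s['attitude']); d=np.array([(u-s['cx'])/s['fx'],-(v-s['cy'])/s['fy'],-1.])
    return np.array(s['origin']),R@d
def onz(s,u,v,z):
    o,d=ray(s,u,v); return o+d*(z-o[2])/d[2]
def proj(s,p):
    c=np.array(s['attitude']).T@(np.array(p)-np.array(s['origin']))
    return s['cx']+s['fx']*c[0]/-c[2], s['cy']-s['fy']*c[1]/-c[2]
def tri(rs):
    A=np.zeros((3,3));b=np.zeros(3)
    for o,d in rs:
        d=d/np.linalg.norm(d);P=np.eye(3)-np.outer(d,d);A+=P;b+=P@o
    p=np.linalg.solve(A,b)
    return p,[np.linalg.norm((np.eye(3)-np.outer(d,d)/(d@d))@(p-o)) for o,d in rs]
E
python3 - <<'E'
from h import *
a=snap('scene','s0.png');b=snap('top','t0.png')
for s in(a,b): print({k:np.round(v,3).tolist() for k,v in s.items() if k!='color'})
print(env.state())
E
```

```text
pics
{'fx': 456.153, 'fy': 456.153, 'cx': 287.49, 'cy': 210.787, 'origin': [1.177, -0.442, 0.954], 'attitude': [[0.674, -0.509, 0.536], [0.739, 0.445, -0.506], [0.019, 0.737, 0.675]]}
{'fx': 546.481, 'fy': 546.481, 'cx': 283.216, 'cy': 211.542, 'origin': [0.424, 0.143, 1.524], 'attitude': [[0.02, 0.996, -0.083], [-1.0, 0.021, 0.011], [0.013, 0.083, 0.996]]}
{'clock': 0.1, 'joint_pos': array([1.16471206e+00, 3.78012219e-01, 7.97610286e-02, 1.27440856e+00,
       1.13317958e-05, 1.46048957e+00]), 'joint_velocities': array([ 0.00026757, -0.00175232,  0.00322164, -0.00170813,  0.00201766,
        0.00085179]), 'tau': array([ 1.42005079e-03, -4.64693034e+01,  2.70582622e+01,  1.20580505e-02,
       -9.13148733e-05,  1.42419606e-05]), 'ee_pos': array([0.16736216, 0.54948508, 0.23044223]), 'orientation': array([[-9.56575716e-01,  2.91483004e-01, -7.46489936e-04],
       [ 2.91483879e-01,  9.56574217e-01, -1.70740209e-03],
       [ 2.16394335e-04, -1.85084916e-03, -9.99998264e-01]]), 'contact_force': array([-0.18119108,  0.51447427, -0.69072193]), 'ft_torque': array([ 0.02706471,  0.02094523, -0.01038862]), 'grip_force': 0.0, 'finger_gap': 0.08547625952032259}
```

View pics/s0.png

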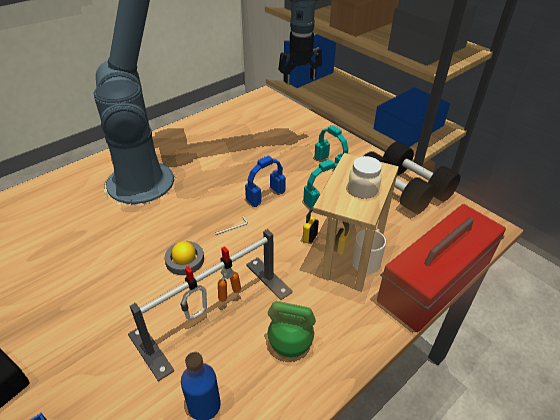

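View pics/t0.png

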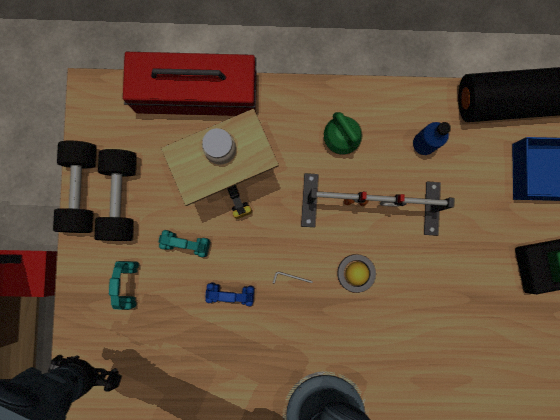

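The scene view shows red tabs at about (191,275) and (226,255), with the ear defenders under the shelf front near (325,235). In the top view the tabs are at (362,198) and (400,200), the crest at about (235,190) and the front cup at (241,210).

```bash
python3 - <<'E'
from h import *
a=snap('scene');b=snap('top')
for n,s,roi in(('scene',a,(130,290,225,330)),('top',b,(310,440,180,230))):
    im=s['color'].astype(int);B,G,R=im[...,0],im[...,1],im[...,2]
    m=((R>110)&(G<60)&(B<60)).astype(np.uint8)
    k,l,st,c=cv2.connectedComponentsWithStats(m)
    for i in range(1,k):
        x,y=c[i]
        if roi[0]<x<roi[1] and roi[2]<y<roi[3] and st[i,4]>4: print(n,st[i],c[i].round(1))
c1=cv2.resize(b['color'][90:250,155:460],None,fx=2.6,fy=2.6,interpolation=cv2.INTER_CUBIC)
c2=cv2.resize(a['color'][150:350,130:400],None,fx=2.9,fy=2.9,interpolation=cv2.INTER_CUBIC)
cv2.imwrite('pics/c1.png',c1);cv2.imwrite('pics/c2.png',c2)
E
```

```text
scene [222 247   7   6  23] [224.7 249.6]
scene [185 266   7   7  29] [188.  269.4]
scene [231 276   3   3   5] [232.  277.2]
scene [233 279   7  13  40] [236.2 285. ]
scene [218 280   4   3   6] [219.5 281. ]
scene [219 285   7  16  79] [221.8 292.5]
top [363 192   4   7  22] [364.2 194.7]
top [401 194   3   7  21] [402. 197.]
```

View pics/c1.png

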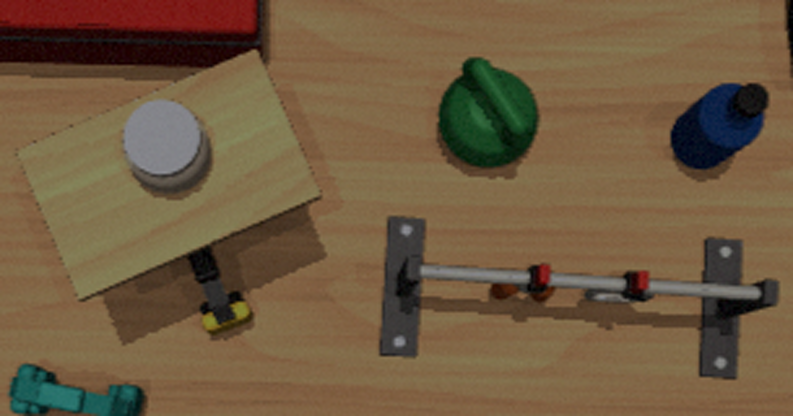

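View pics/c2.png

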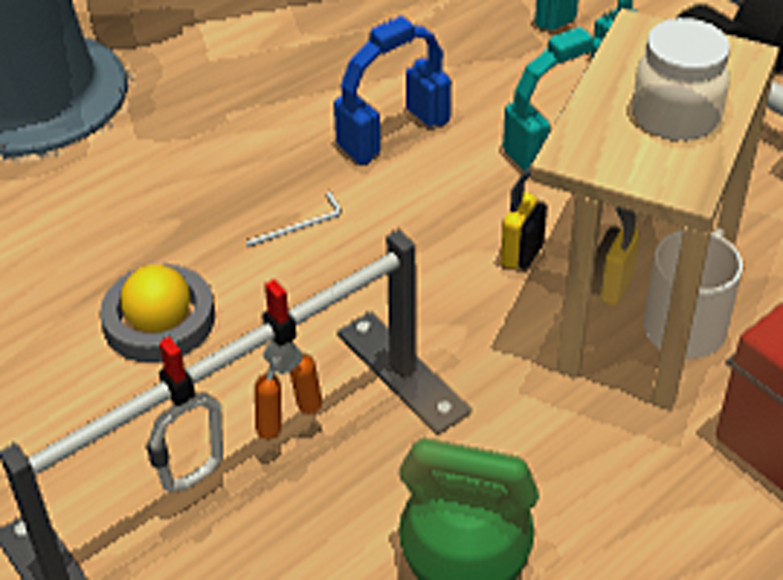

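Crops: in c1 the board corners are (17,152), (258,50), (321,196), (82,299), the feet centres about (403,286) and (721,308), the tab tops (541,272) and (637,280), and the pad at (203,265) with its band running to the front cup at (226,318). In c2 the tab tops are at (275,290) and (172,348).

```bash
cat > m.py <<'E'
from h import *
import sys
a=snap('scene');b=snap('top')
f=lambda u,v:(155+u/2.6-.3,90+v/2.6-.3)
g=lambda u,v:(130+u/2.9-.3,150+v/2.9-.3)
C=[onz(b,*f(*p),.243) for p in((17,152),(258,50),(321,196),(82,299))]
for i in range(4): print('edge',np.linalg.norm(C[i]-C[i-1]).round(3))
fl,fr=C[3],C[2]; e=(fl-fr)[:2]; yaw_s=np.arctan2(-e[0],e[1]); print('shelf yaw',yaw_s,'corners',np.round(C,3).tolist())
lf=[(388,217),(426,217),(418,355),(381,355)];rf=[(706,238),(742,240),(736,378),(700,376)]
L=np.mean([onz(b,*f(*p),.008) for p in lf],0);R=np.mean([onz(b,*f(*p),.008) for p in rf],0)
print('feet',L,R,np.linalg.norm(L-R),'yaw',np.arctan2(-(L-R)[0],(L-R)[1]),'mid',(L+R)/2)
# tabs: top mask centroid of lit red top in both views
print('tabs z=.2', onz(b,364.2,194.7,.2),onz(b,402,197,.2))
print(tri([ray(b,364.2,194.7),ray(a,224.7,249.6)]),tri([ray(b,402,197),ray(a,188,269.4)]))
# bar in top view: line at z=.162
print('bar',onz(b,*f(430,272),.162),onz(b,*f(750,292),.162))
# earmuff
for p in((190,258),(215,249),(197,283),(218,279),(203,265)): print('pad',onz(b,*f(*p),.146))
for p in((201,318),(245,304),(206,333),(251,318)): print('cup',p,onz(b,*f(*p),.066))
E
python3 m.py
```

```text
edge 0.148
edge 0.239
edge 0.147
edge 0.236
shelf yaw 0.43314837665079986 corners [[0.675, 0.42, 0.243], [0.775, 0.203, 0.243], [0.641, 0.143, 0.243], [0.542, 0.356, 0.243]]
feet [0.58528816 0.05211004 0.008     ] [ 0.5689537  -0.29002249  0.008     ] 0.34252223815894833 yaw -0.047706855699480064 mid [ 0.57712093 -0.11895623  0.008     ]
tabs z=.2 [ 0.57970488 -0.06907167  0.2       ] [ 0.57607581 -0.16164128  0.2       ]
(array([ 0.57991258, -0.06864698,  0.20039541]), [np.float64(0.00044101485164502906), np.float64(0.00044101485164497247)]) (array([ 0.57579434, -0.16145838,  0.2015313 ]), [np.float64(0.0001977856621509621), np.float64(0.00019778566215104275)])
bar [0.58273027 0.03575341 0.162     ] [ 0.57005457 -0.27418144  0.162     ]
pad [0.59320643 0.26889957 0.146     ]
pad [0.60258319 0.24479401 0.146     ]
pad [0.56885326 0.26138811 0.146     ]
pad [0.57321486 0.2410708  0.146     ]
pad [0.58661664 0.25604794 0.146     ]
cup (201, 318) [0.54120693 0.26312654 0.066     ]
cup (245, 304) [0.55663413 0.21829835 0.066     ]
cup (206, 333) [0.52585994 0.25756171 0.066     ]
cup (251, 318) [0.54230929 0.21176231 0.066     ]
```

```bash
python3 -m creep '[0,0,0,0,0,-0.08,0, 0,0,0,0,0,-0.08,0, -0.055,-0.081,-0.004,0,0,0,0, -0.055,-0.081,-0.004,0,0,0,0, -0.055,-0.081,-0.004,0,0,0,0, -0.055,-0.081,-0.004,0,0,0,0, -0.055,-0.081,-0.004,0,0,0,0, -0.055,-0.081,-0.004,0,0,0,0, -0.055,-0.081,-0.004,0,0,0,0, -0.055,-0.081,-0.004,0,0,0,0]'
python3 -m creep '[-0.055,-0.081,-0.004,0,0,0,0, -0.055,-0.081,-0.004,0,0,0,0, -0.055,-0.081,-0.004,0,0,0,0, -0.055,-0.081,-0.004,0,0,0,0, -0.055,-0.081,-0.004,0,0,0,0, -0.055,-0.081,-0.004,0,0,0,0, -0.055,-0.081,-0.004,0,0,0,0, -0.055,-0.081,-0.004,0,0,0,0, -0.055,-0.081,-0.004,0,0,0,0,-0.055,-0.081,-0.004,0,0,0,0]'
cat > to.py <<'E'
# usage: to.py x y z yaw lean : tool shift units (after turning) and turn units to target; yaw/lean of frame: tool y along frame y, z leans
import sys
from h import *
from scipy.spatial.transform import Rotation as Ro
s=env.state();x,y,z,yaw,lean=map(float,sys.argv[1:6])
# tool z = sin(lean)*xdir - cos(lean)*up ; tool y = +ydir ; x = y cross z
X=np.array([np.cos(yaw),np.sin(yaw),0]);Y=np.array([-X[1],X[0],0]);Z=np.sin(lean)*X-np.cos(lean)*np.array([0,0,1.])
T=np.c_[np.cross(Y,Z),Y,Z];R=np.array(s['orientation']);d=np.array([x,y,z])-s['ee_pos']
rv=Ro.from_matrix(R.T@T).as_rotvec()
print('pos',s['ee_pos'].round(4),'t',s['clock'],'F',s['contact_force'].round(2),'gap',round(s['finger_gap'],4),'grip',s['grip_force'])
print('q',s['joint_pos'].round(2),'d world',d.round(4))
print('turn units',(rv/(np.pi/2)).round(4),'rows>=',np.degrees(np.linalg.norm(rv))/8.5)
print('shift units now-axes',(R.T@d/.4).round(4),' target-axes',(T.T@d/.4).round(4),'rows>=',np.linalg.norm(d)/.045)
E
python3 to.py .5778 -.115 .174 -.045 0
```

```text
clock: 1.3
ee_pos: [0.3325, 0.2819, 0.2443]
orientation: [[-0.999, 0.044, 0.0], [0.044, 0.999, 0.0], [-0.0, 0.0, -1.0]]
contact_force: [0.6, 1.0, 0.6]
finger_gap: 0.0003
grip_force: 0.0
clock: 2.3
ee_pos: [0.5379, -0.0517, 0.2602]
orientation: [[-0.999, 0.045, 0.0], [0.045, 0.999, 0.0], [-0.0, 0.0, -1.0]]
contact_force: [0.5, 0.6, 0.5]
finger_gap: -0.0003
grip_force: 0.0
pos [ 0.5379 -0.0517  0.2602] t 2.3 F [0.52 0.6  0.53] gap -0.0003 grip 0.0
q [-0.21  0.3   0.04  1.32  0.   -0.17] d world [ 0.0399 -0.0633 -0.0862]
turn units [0.0001 0.0001 0.0002] rows>= 0.002667823102178557
shift units now-axes [-0.1067 -0.1536  0.2154]  target-axes [-0.1068 -0.1536  0.2154] rows>= 2.535858419224766
```

```bash
python3 -m creep '[-0.054,-0.077,0,0,0,0,0, -0.053,-0.077,0,0,0,0,0, 0,0,0.08,0,0,0,0, 0,0,0.08,0,0,0,0, 0,0,0.055,0,0,0,0, 0,0.02,0,0,0,0,0, 0,0.025,0,0,0,0,0, 0,0.02,0,0,0,0,0, 0,0.02,0,0,0,0,0,0,0.02,0,0,0,0,0]'
python3 -m creep '[0,0.02,0,0,0,0,0, 0,0.02,0,0,0,0,0, 0,0.015,0,0,0,0,0,0,0,0,0,0,0,0]'
python3 - <<'E'
from h import *
a=snap('scene');b=snap('top')
c=cv2.resize(a['color'][200:330,120:300],None,fx=4,fy=4);cv2.imwrite('pics/c3.png',c)
for n,s,roi in(('scene',a,(130,300,225,300)),('top',b,(310,440,180,230))):
    im=s['color'].astype(int);B,G,R=im[...,0],im[...,1],im[...,2]
    m=((R>110)&(G<60)&(B<60)).astype(np.uint8)
    k,l,st,cc=cv2.connectedComponentsWithStats(m)
    for i in range(1,k):
        x,y=cc[i]
        if roi[0]<x<roi[1] and roi[2]<y<roi[3] and st[i,4]>4: print(n,st[i],cc[i].round(1),onz(s,x,y,.2).round(4))
E
python3 to.py .5745 -.187 .174 -.045 0
```

```text
clock: 3.3
ee_pos: [0.5802, -0.0712, 0.1757]
orientation: [[-0.999, 0.044, 0.003], [0.044, 0.999, -0.001], [-0.003, -0.001, -1.0]]
contact_force: [-0.2, -1.4, 1.7]
finger_gap: 0.0
grip_force: 1.0
clock: 3.7
ee_pos: [0.5801, -0.0484, 0.174]
orientation: [[-0.999, 0.043, -0.0], [0.043, 0.999, 0.001], [0.0, 0.001, -1.0]]
contact_force: [1.4, 0.5, -0.1]
finger_gap: 0.0001
grip_force: 0.0
scene [239 241   2   9   9] [239.9 245. ] [ 0.5911 -0.034   0.2   ]
scene [185 266   9  16  52] [189.  272.2] [ 0.5823 -0.1637  0.2   ]
scene [244 269  10  15  65] [248.4 276.5] [ 0.6749 -0.0766  0.2   ]
scene [232 272   4   4   6] [233.7 273.7] [ 0.6482 -0.0952  0.2   ]
scene [232 273   8  20  80] [235.9 283.4] [ 0.6721 -0.1076  0.2   ]
pos [ 0.5797 -0.0491  0.1736] t 3.8 F [ 0.44 -0.07 -0.48] gap -0.0 grip 0.0
q [-0.19  0.41 -0.02  1.14  0.   -0.15] d world [-0.0052 -0.1379  0.0004]
turn units [ 0.0006 -0.0007  0.0007] rows>= 0.012304977992642048
shift units now-axes [-0.0022 -0.345  -0.0012]  target-axes [-0.0025 -0.345  -0.0009] rows>= 3.067084735528811
```

View pics/c3.png

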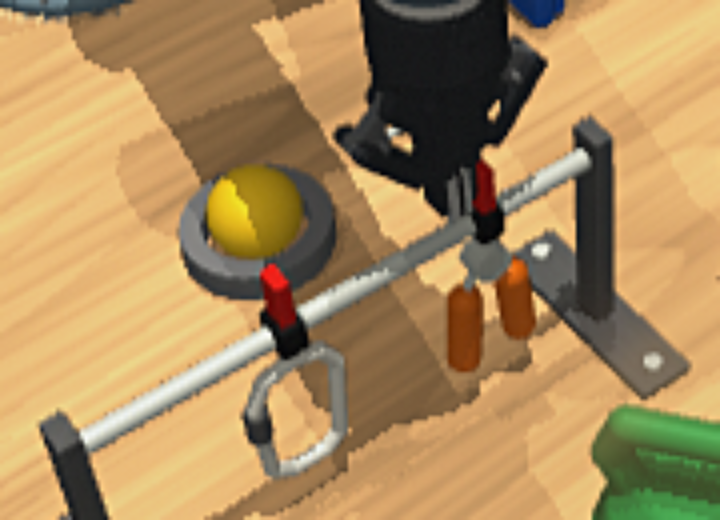

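The left tab moved outwards (crop (486,188)) and the finger is against its inner side; the right tab is unmoved at crop (278,297).

```bash
python3 - <<'E'
from h import *
a=snap('scene')
# centre of tab (z~.183) before & now
for u,v in((120+486/4,200+188/4),(120+277/4,200+297/4)):
    p=onz(a,u,v,.183);print(p,'offset along rail',(p[:2]-[.577,-.119])@[.045,.999])
E
python3 -m creep '[0,-0.07,0,0,0,0,0, 0,-0.08,0,0,0,0,0, 0,-0.04,0,0,0,0,0, 0,-0.02,0,0,0,0,0, 0,-0.025,0,0,0,0,0, 0,-0.025,0,0,0,0,0, 0,-0.025,0,0,0,0,0, 0,-0.025,0,0,0,0,0, 0,-0.025,0,0,0,0,0,0,-0.015,0,0,0,0,0]'
python3 -m creep '[0,0,0,0,0,0,0, 0,0.02,0,0,0,0,0, 0,0.08,0,0,0,0,0, 0,0,-0.1,0,0,0,0, 0,0,-0.1,0,0,0,0, -0.0,0,-0.1,0,0,0,0]'
```

```text
[ 0.58533236 -0.02594371  0.183     ] offset along rail 0.09333819110127468
[ 0.57416318 -0.16024071  0.183     ] offset along rail -0.04132712664707784
clock: 4.85
ee_pos: [0.5737, -0.1904, 0.1739]
orientation: [[-0.999, 0.045, -0.001], [0.045, 0.999, 0.0], [0.001, 0.0, -1.0]]
contact_force: [-0.8, 2.4, -1.1]
finger_gap: -0.0001
grip_force: 0.9
clock: 5.45
ee_pos: [0.5754, -0.1483, 0.2955]
orientation: [[-0.999, 0.043, -0.0], [0.043, 0.999, -0.0], [0.0, -0.0, -1.0]]
contact_force: [0.9, -0.3, 0.6]
finger_gap: 0.0002
grip_force: 0.0
```

```bash
python3 to.py .47 .20 .32 -.045 0;python3 to.py .530 .234 .224 .38 .65
```

```text
pos [ 0.5754 -0.1483  0.2955] t 5.45 F [ 0.92 -0.28  0.6 ] gap 0.0002 grip 0.0
q [-0.36  0.42  0.31  1.46 -0.   -0.32] d world [-0.1054  0.3483  0.0245]
turn units [-0.     -0.0001  0.0013] rows>= 0.013419106505712562
shift units now-axes [ 0.3008  0.8586 -0.0613]  target-axes [ 0.3025  0.858  -0.0613] rows>= 8.104872452553131
pos [ 0.5754 -0.1483  0.2955] t 5.45 F [ 0.92 -0.28  0.6 ] gap 0.0002 grip 0.0
q [-0.36  0.42  0.31  1.46 -0.   -0.32] d world [-0.0454  0.3823 -0.0715]
turn units [-0.0875 -0.4077 -0.2597] rows>= 5.201127547051305
shift units now-axes [0.1545 0.95   0.1787]  target-axes [-0.0901  0.9297  0.293 ] rows>= 8.701247365411529
```

```bash
python3 -m creep '[0.03,0.085,-0.006,0,0,0,0.5, 0.03,0.086,-0.006,0,0,0,0.5, 0.03,0.086,-0.006,0,0,0,0.5, 0.03,0.086,-0.006,0,0,0,0.5, 0.03,0.086,-0.006,0,0,0,0.5, 0.03,0.086,-0.006,0,0,0,0.5, 0.03,0.086,-0.006,0,0,0,0.5, 0.03,0.086,-0.006,0,0,0,0.5, 0.03,0.086,-0.006,0,0,0,0.5, 0.03,0.085,-0.006,0,0,0,0.5]'
python3 -m creep '[0,0,0,-0.0125,-0.0582,-0.037,0.5, 0,0,0,-0.0125,-0.0582,-0.037,0.5, 0,0,0,-0.0125,-0.0582,-0.037,0.5, 0,0,0,-0.0125,-0.0582,-0.037,0.5, 0,0,0,-0.0125,-0.0582,-0.037,0.5, 0,0,0,-0.0125,-0.0582,-0.037,0.5, 0,0,0,-0.0125,-0.0582,-0.037,0.5,0,0,0,0,0,0,0.5]'
python3 to.py .530 .234 .224 .38 .65
python3 - <<'E'
from h import *
a=snap('scene');b=snap('top')
R=[193,263];
cv2.imwrite('pics/c4.png',np.hstack([cv2.resize(b['color'][150:250,180:280],(500,500),interpolation=cv2.INTER_CUBIC),]))
im=b['color'].astype(int);B,G,Rr=im[...,0],im[...,1],im[...,2]
m=((Rr>90)&(G>80)&(B<45)).astype(np.uint8);m[:,:180]=0;m[:,300:]=0
P=cv2.findNonZero(m);print(len(P),cv2.minAreaRect(P))
E
```

```text
clock: 6.45
ee_pos: [0.4703, 0.2006, 0.3187]
orientation: [[-0.999, 0.044, 0.001], [0.044, 0.999, 0.0], [-0.001, 0.0, -1.0]]
contact_force: [0.5, -0.2, -0.2]
finger_gap: 0.0427
grip_force: 0.0
clock: 7.25
ee_pos: [0.466, 0.1977, 0.313]
orientation: [[-0.744, -0.368, 0.557], [-0.294, 0.93, 0.222], [-0.6, 0.002, -0.8]]
contact_force: [-0.3, 0.1, -0.6]
finger_gap: 0.043
grip_force: 0.0
pos [0.466  0.1977 0.313 ] t 7.25 F [-0.34  0.07 -0.6 ] gap 0.043 grip 0.0
q [ 0.21 -0.32 -0.66  0.59  0.1  -0.13] d world [ 0.064   0.0363 -0.089 ]
turn units [-0.0001 -0.004  -0.002 ] rows>= 0.04746297555327173
shift units now-axes [-0.0123  0.0251  0.2874]  target-axes [-0.0105  0.025   0.2875] rows>= 2.5667413480393457
45 ((241.50001525878906, 210.99998474121094), (6.102644443511963, 18.738706588745117), 68.96248626708984)
```

View pics/c4.png

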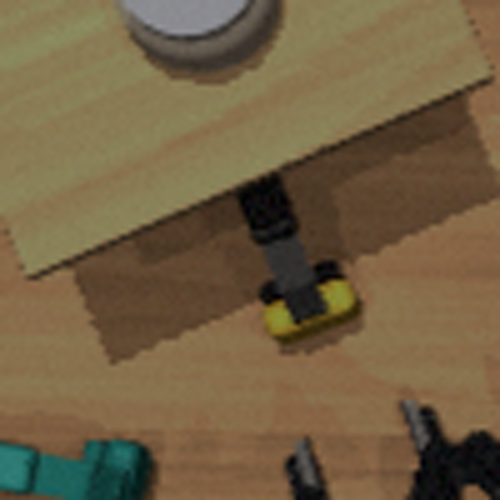

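The crest pad is at crop (265,205), i.e. px (233,191). The front cup, at px (241,211), is tilted about 21° in the image, giving a yaw of about 0.39, which agrees with my estimate.

```bash
python3 -m creep '[-0.005,0.0125,0.07,0,0,0,0.5, -0.006,0.0125,0.07,0,0,0,0.5, 0,0,0.07,0,0,0,0.5,0,0,0.07,0,0,0,0.5,0,0,0,0,0,0,0.5]'
python3 to.py .603 .263 .120 .39 .65
```

```text
clock: 7.85
ee_pos: [0.5353, 0.2352, 0.2297]
orientation: [[-0.743, -0.368, 0.559], [-0.294, 0.93, 0.223], [-0.602, 0.001, -0.799]]
contact_force: [-0.8, -0.9, -0.9]
finger_gap: 0.0426
grip_force: 0.0
pos [0.5353 0.2352 0.2297] t 7.85 F [-0.76 -0.9  -0.86] gap 0.0426 grip 0.0
q [ 0.27 -0.09 -0.72  0.3   0.06 -0.08] d world [ 0.0677  0.0278 -0.1097]
turn units [-0.0043 -0.0027 -0.0068] rows>= 0.09000418047430762
shift units now-axes [0.019  0.0019 0.3289]  target-axes [ 2.040e-02 -1.000e-04  3.289e-01] rows>= 2.9288874741180306
```

```bash
python3 -m creep '[0.019,0.001,0.05,-0.004,0,-0.007,0.5, 0,0,0.06,0,0,0,0.5, 0,0,0.06,0,0,0,0.5,0,0,0.06,0,0,0,0.5,0,0,0.04,0,0,0,0.5,0,0,0.03,0,0,0,0.5,0,0,0.028,0,0,0,0.5,0,0,0,0,0,0,0.5]'
python3 - <<'E'
from h import *
a=snap('scene');b=snap('top')
A=cv2.resize(b['color'][150:250,180:280],(400,400),interpolation=cv2.INTER_CUBIC)
C=cv2.resize(a['color'][150:250,270:370],(400,400),interpolation=cv2.INTER_CUBIC)
cv2.imwrite('pics/c5.png',np.hstack([A,C]))
E
python3 to.py .603 .263 .120 .39 .65
```

```text
clock: 8.65
ee_pos: [0.6023, 0.2627, 0.1223]
orientation: [[-0.736, -0.38, 0.56], [-0.303, 0.925, 0.229], [-0.605, -0.001, -0.796]]
contact_force: [-0.5, 0.5, -0.7]
finger_gap: 0.0426
grip_force: 0.0
pos [0.6017 0.2625 0.123 ] t 8.75 F [-0.28 -0.04 -0.3 ] gap 0.0424 grip 0.0
q [ 0.28  0.19 -0.75 -0.02  0.06 -0.08] d world [ 0.0013  0.0005 -0.003 ]
turn units [-0.0006  0.0001  0.0005] rows>= 0.00805788247209057
shift units now-axes [ 0.0018 -0.      0.0081]  target-axes [ 0.0018 -0.      0.0081] rows>= 0.07377141509835351
```

View pics/c5.png

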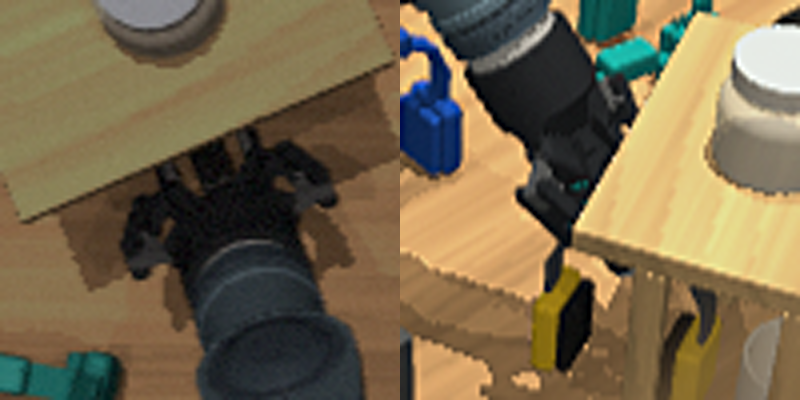

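The fingers straddle the pad, at left-crop (210,165). There is no contact, and the gripper body is clear of the board edge. I'll close now.

```bash
python3 -m creep '[0.002,0,0.008,0,0,0,0.5, 0,0,0,0,0,0,0, 0,0,0,0,0,0,0, 0,0,0,0,0,0,0, 0,0,0,0,0,0,0, 0,0,0,0,0,0,0, 0,0,0,0,0,0,0]'
python3 - <<'E'
from h import *
R=np.array(env.state()['orientation'])
for d in((0,0,.012),(-.925*.2,-.38*.2,.0),(0,0,.1)): print((R.T@np.array(d)/.4).round(4))
E
```

```text
clock: 9.45
ee_pos: [0.6028, 0.2627, 0.12]
orientation: [[-0.736, -0.38, 0.561], [-0.303, 0.925, 0.229], [-0.606, -0.002, -0.796]]
contact_force: [-3.4, -2.8, 5.1]
finger_gap: 0.0234
grip_force: 59.5
[-0.0182 -0.     -0.0239]
[ 0.3979  0.     -0.3028]
[-0.1514 -0.0004 -0.1989]
```

```bash
python3 -m creep '[-0.004,0,-0.006,0,0,0,0, -0.007,0,-0.009,0,0,0,0, -0.007,0,-0.009,0,0,0,0, 0.01,0,-0.008,0,0,0,0, 0.02,0,-0.015,0,0,0,0, 0.025,0,-0.019,0,0,0,0, 0.025,0,-0.019,0,0,0,0, 0.025,0,-0.019,0,0,0,0, 0.025,0,-0.019,0,0,0,0, 0.025,0,-0.019,0,0,0,0]'
python3 -m creep '[0.025,0,-0.019,0,0,0,0, 0.018,0,-0.014,0,0,0,0, 0.01,0,-0.01,0,0,0,0, -0.005,0,-0.01,0,0,0,0, -0.015,0,-0.02,0,0,0,0, -0.025,0,-0.033,0,0,0,0, -0.03,0,-0.04,0,0,0,0, -0.03,0,-0.04,0,0,0,0, -0.03,0,-0.04,0,0,0,0, -0.03,0,-0.04,0,0,0,0]'
python3 - <<'E'
from h import *
a=snap('scene');b=snap('top')
C=cv2.resize(a['color'][100:300,130:400],None,fx=2.9,fy=2.9,interpolation=cv2.INTER_CUBIC)
cv2.imwrite('pics/c6.png',C)
E
python3 to.py .588 -.119 .33 -.045 .65
```

```text
clock: 10.45
ee_pos: [0.5292, 0.2327, 0.1315]
orientation: [[-0.736, -0.38, 0.56], [-0.303, 0.925, 0.229], [-0.605, -0.001, -0.796]]
contact_force: [-0.7, 0.7, -1.4]
finger_gap: 0.0235
grip_force: 58.8
clock: 11.45
ee_pos: [0.5044, 0.2225, 0.2452]
orientation: [[-0.735, -0.38, 0.561], [-0.303, 0.925, 0.23], [-0.606, -0.001, -0.795]]
contact_force: [0.7, -0.8, -2.9]
finger_gap: 0.0231
grip_force: 58.8
pos [0.507  0.2232 0.2488] t 11.55 F [ 0.62 -0.99 -0.94] gap 0.023 grip 58.83326768875122
q [ 0.25 -0.18 -0.75  0.35  0.08 -0.11] d world [ 0.081  -0.3422  0.0812]
turn units [0.1675 0.0057 0.2207] rows>= 2.9339735555373436
shift units now-axes [-0.0138 -0.8688 -0.2435]  target-axes [-0.3146 -0.8456 -0.0159] rows>= 8.02118952681102
```

View pics/c6.png

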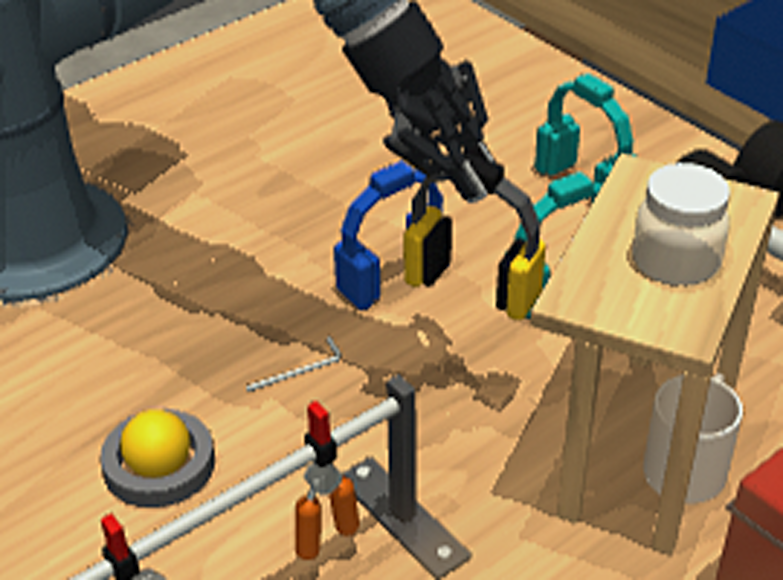

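The muffs are held upright and clear (cups at crop (428,245) and (522,280)), and both runners are apart. The fingertips reach below the pad, though, and would hit the bar before the pad does. I'll set the muffs down in the open and re-grip the pad from straight above, more shallowly.

```bash
python3 -m creep '[0.02,0,0.027,0,0,0,0, 0.035,0,0.045,0,0,0,0, 0.035,0,0.045,0,0,0,0, 0.035,0,0.045,0,0,0,0, 0.025,0,0.033,0,0,0,0, 0.02,0,0.026,0,0,0,0, 0.012,0,0.016,0,0,0,0, 0.004,0,0.006,0,0,0,0, 0.004,0,0.006,0,0,0,0, 0,0,0,0,0,0,0]'
python3 to.py .507 .223 .120 .39 .65
```

```text
clock: 12.55
ee_pos: [0.5055, 0.2225, 0.1199]
orientation: [[-0.734, -0.38, 0.563], [-0.303, 0.925, 0.23], [-0.608, -0.002, -0.794]]
contact_force: [-1.1, -1.1, 2.3]
finger_gap: 0.0232
grip_force: 59.7
pos [0.5055 0.2225 0.1199] t 12.55 F [-1.06 -1.08  2.35] gap 0.0232 grip 59.74824249744415
q [ 0.25  0.01 -0.98 -0.07  0.08 -0.11] d world [0.0015 0.0005 0.0001]
turn units [-0.001   0.0025  0.0006] rows>= 0.02902636998666139
shift units now-axes [-0.0032 -0.0003  0.0022]  target-axes [-0.0032 -0.0003  0.0022] rows>= 0.03491202353124855
```

```bash
python3 -m creep '[0,0,0,0,0,0,0.5, 0,0,0,0,0,0,0.5, 0,0,-0.04,0,0,0,0.5, 0,0,-0.08,0,0,0,0.5, -0.03,0,-0.08,0,0,0,0.5, -0.06,0,-0.09,0,0,0,0.5, -0.06,0,-0.09,0,0,0,0.5,0,0,0,0,0,0,0.5]'
python3 -m creep '[0,0,0,0,0.083,0,0.5, 0,0,0,0,0.083,0,0.5, 0,0,0,0,0.083,0,0.5, 0,0,0,0,0.083,0,0.5, 0,0,0,0,0.083,0,0.5, 0,0,0,0,0,0,0.5]'
python3 - <<'E'
from h import *
a=snap('scene');b=snap('top')
A=cv2.resize(b['color'][170:270,200:300],(400,400),interpolation=cv2.INTER_CUBIC)
C=cv2.resize(a['color'][150:250,250:350],(400,400),interpolation=cv2.INTER_CUBIC)
cv2.imwrite('pics/c7.png',np.hstack([A,C]))
im=a['color'].astype(int);B,G,R=im[...,0],im[...,1],im[...,2]
m=((R>110)&(G<60)&(B<60)).astype(np.uint8)
k,l,st,c=cv2.connectedComponentsWithStats(m)
for i in range(1,k):
    x,y=c[i]
    if 150<x<300 and 225<y<300 and st[i,4]>4:
        p=onz(a,x,y,.2);print(st[i],c[i].round(1),p,(p[:2]-[.577,-.119])@[.045,.999])
E
python3 to.py .496 .219 .127 .39 0
```

```text
clock: 13.35
ee_pos: [0.4668, 0.2066, 0.2851]
orientation: [[-0.727, -0.38, 0.571], [-0.301, 0.925, 0.232], [-0.617, -0.003, -0.787]]
contact_force: [1.1, 0.3, 0.2]
finger_gap: 0.0429
grip_force: 0.0
clock: 13.95
ee_pos: [0.465, 0.2062, 0.271]
orientation: [[-0.925, -0.38, -0.011], [-0.38, 0.925, -0.005], [0.012, -0.0, -1.0]]
contact_force: [0.3, 0.1, -0.6]
finger_gap: 0.0426
grip_force: 0.0
[236 239   7   6  23] [239.2 241.2] [ 0.5807362  -0.02799024  0.2       ] 0.09108688150520823
[245 268   9  17  79] [249.  276.3] [ 0.67515241 -0.07532598  0.2       ] 0.048047207000646755
[165 278   7   7  31] [168.  280.8] [ 0.57308888 -0.20924051  0.2       ] -0.09032627162707495
[233 278   6  15  57] [235.4 284.7] [ 0.67402873 -0.11050332  0.2       ] 0.012854471920111762
pos [0.4635 0.2058 0.2738] t 14.05 F [-0.83 -0.2  -0.19] gap 0.0425 grip 0.0
q [ 0.29  0.23 -0.01  1.33 -0.   -0.1 ] d world [ 0.0325  0.0132 -0.1468]
turn units [-0.0006 -0.0014  0.0001] rows>= 0.015801675231112356
shift units now-axes [-8.840e-02 -1.000e-04  3.667e-01]  target-axes [-0.0876 -0.0004  0.3669] rows>= 3.3529597834921643
```

View pics/c7.png

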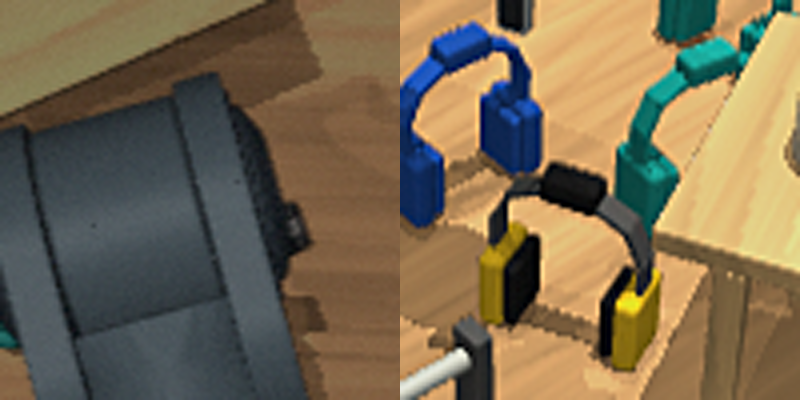

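The muffs stand upright on the bench with the pad centre at right-crop (576,187). Blue and turquoise are untouched.

```bash
python3 - <<'E'
from h import *
a=snap('scene')
print(onz(a,250+176/4,150+187/4,.135), [onz(a,250+u/4,150+v/4,.0).round(4) for u,v in((105,322),(222,368))], proj(a,(.496,.219,.135)))
E
python3 -m creep '[-0.044,0,0.04,0,-0.001,0,0.5, -0.044,0,0.07,0,0,0,0.5, 0,0,0.07,0,0,0,0.5, 0,0,0.07,0,0,0,0.5,0,0,0.04,0,0,0,0.5,0,0,0,0,0,0,0.5]'
python3 to.py .496 .219 .127 .39 0
```

```text
[0.49519246 0.22480251 0.135     ] [array([0.4604, 0.1908, 0.    ]), array([0.5513, 0.2233, 0.    ])] (np.float64(292.6545966444556), np.float64(197.8007446435211))
clock: 14.7
ee_pos: [0.4922, 0.2178, 0.1587]
orientation: [[-0.925, -0.38, -0.001], [-0.38, 0.925, -0.001], [0.001, -0.001, -1.0]]
contact_force: [-1.1, 0.5, -0.1]
finger_gap: 0.0427
grip_force: 0.0
pos [0.4922 0.2178 0.1587] t 14.7 F [-1.09  0.47 -0.07] gap 0.0427 grip 0.0
q [ 0.3   0.34 -0.17  1.07 -0.   -0.09] d world [ 0.0038  0.0012 -0.0317]
turn units [-0.0006 -0.0007  0.0001] rows>= 0.010320125397972994
shift units now-axes [-0.01   -0.0007  0.0792]  target-axes [-0.0099 -0.0008  0.0793] rows>= 0.710013928926799
```

```bash
python3 -m creep '[-0.012,0,0.03,0,0,0,0.5, 0,0,0.03,0,0,0,0.5, 0,0,0.019,0,0,0,0.5, 0,0,0,0,0,0,0.5, 0,0,0,0,0,0,0, 0,0,0,0,0,0,0, 0,0,0,0,0,0,0, 0,0,0,0,0,0,0, 0,0,0,0,0,0,0]'
python3 to.py .497 .2195 .127 .39 0
```

```text
clock: 15.6
ee_pos: [0.5003, 0.2206, 0.1282]
orientation: [[-0.925, -0.38, 0.001], [-0.38, 0.925, -0.001], [-0.001, -0.001, -1.0]]
contact_force: [0.9, -0.1, 1.6]
finger_gap: 0.0227
grip_force: 59.8
pos [0.5003 0.2206 0.1282] t 15.6 F [ 0.88 -0.1   1.61] gap 0.0227 grip 59.8353910446167
q [ 0.3   0.37 -0.2   1.   -0.   -0.09] d world [-0.0033 -0.0011 -0.0012]
turn units [-0.0009  0.0005 -0.    ] rows>= 0.010571473913616927
shift units now-axes [0.0087 0.0005 0.003 ]  target-axes [0.0087 0.0005 0.003 ] rows>= 0.08155151221136166
```

```bash
python3 -m creep '[0,0,-0.01,0,0,0,0, 0,0,-0.03,0,0,0,0, 0,0,-0.06,0,0,0,0, 0,0,-0.08,0,0,0,0, 0,0,-0.09,0,0,0,0, 0,0,-0.09,0,0,0,0, 0,0,-0.08,0,0,0,0, 0,0,-0.06,0,0,0,0, 0,0,-0.04,0,0,0,0, 0,0,-0.02,0,0,0,0]'
python3 -m creep '[0,0,0,0,0,0.02,0, 0,0,0,0,0,0.04,0, 0,0,0,0,0,0.05,0, 0,0,0,0,0,0.055,0, 0,0,0,0,0,0.05,0, 0,0,0,0,0,0.04,0, 0,0,0,0,0,0.022,0, 0,0,0,0,0,0,0]'
python3 to.py .580 -.119 .355 -.045 0
```

```text
clock: 16.6
ee_pos: [0.5, 0.221, 0.3543]
orientation: [[-0.925, -0.38, 0.003], [-0.38, 0.925, -0.0], [-0.003, -0.001, -1.0]]
contact_force: [0.2, 0.4, -2.5]
finger_gap: 0.0226
grip_force: 59.6
clock: 17.4
ee_pos: [0.4992, 0.2207, 0.3514]
orientation: [[-0.999, 0.045, -0.001], [0.045, 0.999, -0.002], [0.001, -0.002, -1.0]]
contact_force: [-0.3, 0.0, -2.6]
finger_gap: 0.0226
grip_force: 59.5
pos [0.4992 0.2207 0.3514] t 17.4 F [-0.3   0.02 -2.57] gap 0.0226 grip 59.51922655105591
q [ 0.3   0.32  0.31  1.56 -0.    0.35] d world [ 0.0808 -0.3397  0.0036]
turn units [-0.0011 -0.0007  0.0001] rows>= 0.013632442473856438
shift units now-axes [-0.2398 -0.8394 -0.0079]  target-axes [-0.2399 -0.8393 -0.009 ] rows>= 7.75991993781797
```

```bash
python3 -m creep '[-0.005,-0.0175,-0.001,0,0,0,0, -0.01,-0.035,-0.001,0,0,0,0, -0.015,-0.0525,-0.001,0,0,0,0, -0.02,-0.07,-0.001,0,0,0,0, -0.02,-0.07,-0.001,0,0,0,0, -0.02,-0.07,-0.001,0,0,0,0, -0.02,-0.07,-0.001,0,0,0,0, -0.02,-0.07,-0.001,0,0,0,0, -0.02,-0.07,0,0,0,0,0, -0.02,-0.07,0,0,0,0,0]'
python3 -m creep '[-0.02,-0.07,0,0,0,0,0, -0.02,-0.07,0,0,0,0,0, -0.015,-0.0525,0,0,0,0,0, -0.01,-0.035,0,0,0,0,0, -0.005,-0.0165,0,0,0,0,0, 0,0,0,0,0,0,0]'
python3 - <<'E'
from h import *
a=snap('scene');b=snap('top')
cv2.imwrite('pics/c8.png',np.hstack([cv2.resize(a['color'][120:320,110:290],(540,600),interpolation=cv2.INTER_CUBIC),cv2.resize(b['color'][150:250,340:427],(260,600))]))
E
python3 to.py .580 -.119 .166 -.045 0
```

```text
clock: 18.4
ee_pos: [0.5568, -0.0225, 0.3554]
orientation: [[-0.999, 0.046, -0.0], [0.046, 0.999, -0.002], [-0.0, -0.002, -1.0]]
contact_force: [0.1, 0.7, -2.0]
finger_gap: 0.0224
grip_force: 59.5
clock: 19.0
ee_pos: [0.5805, -0.1196, 0.3552]
orientation: [[-0.999, 0.046, -0.0], [0.046, 0.999, -0.001], [0.0, -0.001, -1.0]]
contact_force: [-0.5, 0.3, -2.2]
finger_gap: 0.0227
grip_force: 59.5
pos [ 0.5803 -0.1182  0.3555] t 19.1 F [-0.63  1.32 -2.12] gap 0.0228 grip 59.53528583049774
q [-0.31  0.43  0.49  1.62 -0.   -0.26] d world [-0.0003 -0.0008 -0.1895]
turn units [-0.0005  0.      0.0004] rows>= 0.006289570427093405
shift units now-axes [ 0.0008 -0.0018  0.4739]  target-axes [ 0.0007 -0.0021  0.4739] rows>= 4.2122253446648665
```

View pics/c8.png

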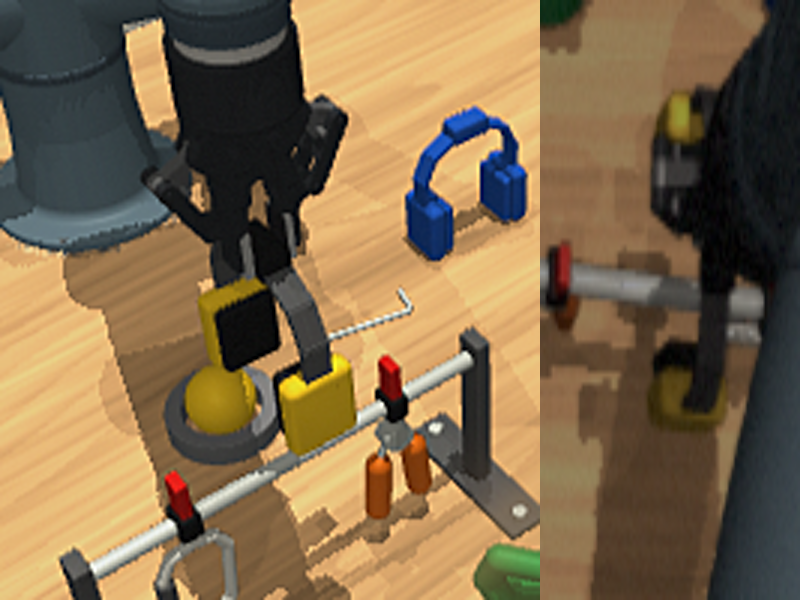

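The muffs hang level over the bar, with the rear cup at crop (318,400) and the front cup at (240,325), midway between the red tabs. I'll lower them now.

```bash
python3 -m creep '[0,0,0.015,0,0,0,0, 0,0,0.04,0,0,0,0, 0,0,0.06,0,0,0,0, 0,0,0.07,0,0,0,0, 0,0,0.07,0,0,0,0, 0,0,0.06,0,0,0,0, 0,0,0.05,0,0,0,0, 0,0,0.03,0,0,0,0, 0,0,0.015,0,0,0,0, 0,0,0.01,0,0,0,0]'
python3 -m creep '[0,0,0.01,0,0,0,0, 0,0,0.01,0,0,0,0, 0,0,0.01,0,0,0,0, 0,0,0.008,0,0,0,0, 0,0,0,0,0,0,0]'
python3 to.py .580 -.119 .166 -.045 0
```

```text
clock: 20.1
ee_pos: [0.5806, -0.1186, 0.1875]
orientation: [[-0.999, 0.044, 0.0], [0.044, 0.999, -0.001], [-0.0, -0.001, -1.0]]
contact_force: [-0.2, 0.4, -0.6]
finger_gap: 0.0225
grip_force: 59.5
clock: 20.6
ee_pos: [0.5802, -0.1189, 0.1718]
orientation: [[-0.999, 0.045, -0.001], [0.045, 0.999, -0.001], [0.001, -0.001, -1.0]]
contact_force: [-0.2, -0.0, -2.0]
finger_gap: 0.0226
grip_force: 59.5
pos [ 0.5802 -0.1189  0.1718] t 20.6 F [-0.21 -0.03 -1.96] gap 0.0226 grip 59.462610483169556
q [-0.31  0.43  0.01  1.15 -0.   -0.26] d world [-0.0002 -0.0001 -0.0058]
turn units [-0.0007 -0.0004 -0.    ] rows>= 0.008187490451380824
shift units now-axes [ 0.0006 -0.0002  0.0144]  target-axes [ 0.0006 -0.0002  0.0144] rows>= 0.12806237903023554
```

```bash
for i in 1 2; do :; done; python3 -m creep '[0,0,0.004,0,0,0,0, 0,0,0.003,0,0,0,0, 0,0,0.003,0,0,0,0, 0,0,0,0,0,0,0]'; python3 -m creep '[0,0,0.003,0,0,0,0, 0,0,0,0,0,0,0]'; python3 -m creep '[0,0,0.002,0,0,0,0,0,0,0,0,0,0,0]'
```

```text
clock: 21.0
ee_pos: [0.5804, -0.119, 0.1681]
orientation: [[-0.999, 0.045, -0.0], [0.045, 0.999, -0.001], [0.0, -0.001, -1.0]]
contact_force: [-0.3, 0.3, -1.9]
finger_gap: 0.0224
grip_force: 59.5
clock: 21.2
ee_pos: [0.5805, -0.119, 0.1669]
orientation: [[-0.999, 0.045, -0.0], [0.045, 0.999, -0.001], [-0.0, -0.001, -1.0]]
contact_force: [0.6, 0.3, -3.0]
finger_gap: 0.0225
grip_force: 59.5
clock: 21.4
ee_pos: [0.5805, -0.119, 0.1662]
orientation: [[-0.999, 0.045, 0.0], [0.045, 0.999, -0.001], [-0.0, -0.001, -1.0]]
contact_force: [0.1, -0.3, -2.6]
finger_gap: 0.023
grip_force: 59.5
```

```bash
python3 -m creep '[0,0,0.002,0,0,0,0, 0,0,0,0,0,0,0]'; python3 -m creep '[0,0,0.002,0,0,0,0, 0,0,0,0,0,0,0]'; python3 -m creep '[0,0,0.002,0,0,0,0,0,0,0,0,0,0,0]'
```

```text
clock: 21.6
ee_pos: [0.5806, -0.119, 0.166]
orientation: [[-0.999, 0.045, 0.001], [0.045, 0.999, -0.001], [-0.001, -0.001, -1.0]]
contact_force: [-1.3, 0.0, 2.7]
finger_gap: 0.0224
grip_force: 60.2
clock: 21.8
ee_pos: [0.5806, -0.119, 0.166]
orientation: [[-0.999, 0.045, 0.001], [0.045, 0.999, -0.002], [-0.001, -0.002, -1.0]]
contact_force: [-3.5, 1.4, 7.7]
finger_gap: 0.0226
grip_force: 60.9
clock: 22.0
ee_pos: [0.5806, -0.119, 0.1659]
orientation: [[-0.999, 0.045, 0.002], [0.045, 0.999, -0.002], [-0.002, -0.002, -1.0]]
contact_force: [-3.8, 1.5, 10.5]
finger_gap: 0.0226
grip_force: 61.4
```

Contact came at the expected height. I'll relieve the press, then open.

```bash
python3 -m creep '[0,0,-0.004,0,0,0,0, 0,0,0,0,0,0,0, 0,0,0,0,0,0,0.3, 0,0,0,0,0,0,0.35, 0,0,0,0,0,0,0.45, 0,0,0,0,0,0,0.55, 0,0,0,0,0,0,0.55, 0,0,-0.01,0,0,0,0.55, 0,0,-0.02,0,0,0,0.55, 0,0,-0.03,0,0,0,0.55]'
python3 -m creep '[0,0,-0.05,0,0,0,0.55, 0,0,-0.08,0,0,0,0.55, 0,0,-0.09,0,0,0,0.55, 0,0,-0.09,0,0,0,0.55, 0,0,-0.09,0,0,0,0.55, 0.05,0,-0.05,0,0,0,0.55, 0.08,0,0,0,0,0,0.55, 0.08,0,0,0,0,0,0.55,0.08,0,0,0,0,0,0.55,0,0,0,0,0,0,0.55]'
python3 - <<'E'
from h import *
a=snap('scene');b=snap('top')
cv2.imwrite('pics/c9.png',np.hstack([cv2.resize(a['color'][200:350,110:290],(480,400),interpolation=cv2.INTER_CUBIC),cv2.resize(b['color'][150:270,310:400+20],(320,400))]))
E
```

```text
clock: 23.0
ee_pos: [0.5801, -0.1189, 0.1898]
orientation: [[-0.999, 0.045, -0.001], [0.045, 0.999, -0.001], [0.001, -0.001, -1.0]]
contact_force: [-0.5, 0.4, 1.4]
finger_gap: 0.0471
grip_force: 0.0
clock: 24.0
ee_pos: [0.4611, -0.1129, 0.3714]
orientation: [[-0.999, 0.046, 0.0], [0.046, 0.999, -0.002], [-0.0, -0.002, -1.0]]
contact_force: [0.4, -0.5, 1.0]
finger_gap: 0.0468
grip_force: 0.0
```

View pics/c9.png

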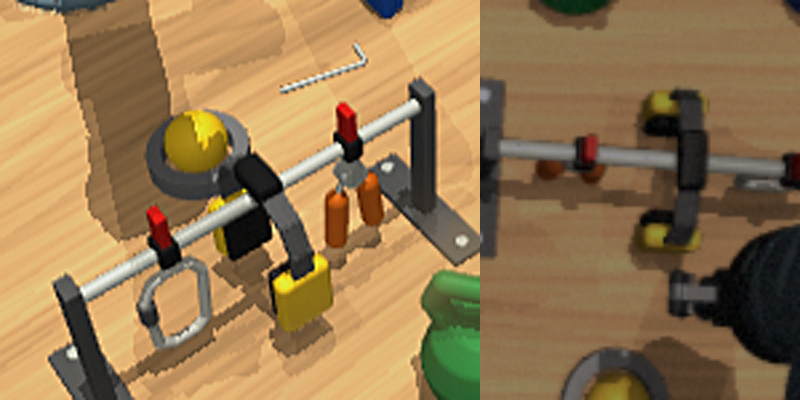

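The muffs hang astride the bar, pad at crop (258,178), midway between the grip trainer and the carabiner, with clear space on both sides. I'll check that they hang still, then hand in.

```bash
python3 - <<'E'
from h import *
a=snap('scene')['color'][200:350,110:290].astype(int);np.save('a.npy',a)
E
python3 -m creep '[0,0,0,0,0,0,0.55,0,0,0,0,0,0,0.55,0,0,0,0,0,0,0.55,0,0,0,0,0,0,0.55,0,0,0,0,0,0,0.55,0,0,0,0,0,0,0.55,0,0,0,0,0,0,0.55,0,0,0,0,0,0,0.55,0,0,0,0,0,0,0.55,0,0,0,0,0,0,0.55]'
python3 - <<'E'
from h import *
a=np.load('a.npy');f=lambda i:((i[...,2]>130)&(i[...,1]>110)&(i[...,0]<60)).astype(np.uint8)
for k in range(2):
    b=snap('scene')['color'][200:350,110:290].astype(int)
    for i in(a,b):
        m=f(i);m[:,:95]=0;y,x=np.nonzero(m);print(len(x),x.mean(),y.mean())
    print((np.abs(a-b).max(2)>40).sum())
print(env.job_done())
E
```

```text
clock: 25.15
ee_pos: [0.4646, -0.1136, 0.3694]
orientation: [[-0.999, 0.045, 0.0], [0.045, 0.999, -0.001], [-0.0, -0.001, -1.0]]
contact_force: [-0.1, 0.1, 0.0]
finger_gap: 0.0473
grip_force: 0.0
225 113.08 106.72888888888889
218 112.95871559633028 106.58715596330275
19
225 113.08 106.72888888888889
228 113.08771929824562 106.81140350877193
20
the job is handed in; nothing more can be done
None
```

The job is handed in: the runners are apart with about 117 mm clear between the grip trainer and the carabiner, and the yellow ear defenders hang still astride the rail in that gap, touching neither neighbour, with the gripper clear.

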